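Dial open the sample lockbox, load its pockets, lock up

ROBOT

A 7-joint arm with a two-finger parallel gripper is mounted at the origin on a cart in front of the work surface, level with it; the furniture and walls round the work are solid. World frame = base frame: x ahead of the robot, y to its left, z up, the work surface at z = 0. Lengths are in m, angles in rad, forces in N, time in s.
With the tool pointing down it reaches from about 0.35 to 0.9 m from the base axis. Payload 8.1 kg.
Tool frame: the origin (TCP) lies midway between the tips of the shut fingers; the grasp point (between the pads) lies 19 mm behind it; z points along the fingers, y is the line along which they close (so a half turn about z gives the same grasp; the last joint's range is limited). The gripper opens to 85 mm and grips with 20 to 120 N. Pads are 22 mm wide; open, the fingers measure 114 mm over their backs; the gripper's body (76 mm by 85 mm) begins 54 mm behind the grasp point. The pads swing forward as they close: fully open they stand 13 mm farther back than shut.
Start: joints at [1.121, 0.434, 0.025, 1.573, -0.012, 1.134, -0.075], TCP at [0.212, -0.588, 0.231] pointing down, gripper open.
Joint ranges: [-2.62, 2.62], [-0.44, 2.09], [-1.27, 1.32], [0.08, 2.57], [-1.32, 4.46], [0.12, 2], [-2.74, 2.74]. Speed limits (rad/s): [2.22, 2.22, 3.01, 3.01, 3.14, 3.14, 3.14].

INTERFACE

Orientations are given as a 3x3 rotation matrix whose columns are the frame's x, y, z axes.
In Python, from station import * gives the robot as it stands. The module is installed in compiled form; this text tells all that it offers.
- The arm moves only by the shell command python3 -m inch 'ROWS' [OPENING] [FORCE]. ROWS is JSON, a list of rows, each a list of 2 entries, a list of its own where there are three numbers: the shift along the tool's x, y, z in cm, then the turn about the tool's z in degrees. In form: [[[tx, ty, tz], roll], ...]. A call has 1 to 20 rows; each row is the pose to reach, as a shift and turn from the pose commanded when the call began, along the tool's axes at that moment; what a row does not reach only later rows make up. A row lasts 1/8 s, in which the tool goes at most 62.5 mm and 10.7 degrees, less where a joint would pass 70% of its speed; a pose out of reach is approached as far as the arm can. A call with a gripper value outside its range is refused whole. OPENING is the finger opening in cm, from 0 to 8.54, set as the call begins (- or left out, the last holds). The fingers move at their own pace and stop on an object; FORCE is the grip in N (left out, the last holds). Time passes only in rows, so rows that repeat a pose let the fingers close. It gives the time, the measured TCP pose, the force, the opening and the grip force at its end, in the units of the state.
- observe(): the state, without advancing time (a new reading comes with each control period).
- grab_frame(name): name is "scene" or "top" or "wrist"; returns a dict with "frame" (400x640x3 uint8, red, green, blue), "intrinsics" (3x3 intrinsics, pixels), "xyz" and "orientation" of the camera in the world. Camera axes: x right, y up, looking along -z (the intrinsics and any distortion apply to the point x, -y, -z); pixel columns grow to the right and rows downward; lengths in m; the calibration is good to about 2 mm. The wrist camera is an equidistant fisheye: a pixel r from the principal point sees the ray r / f radians off the axis. A picture is of the moment at which its call begins. There is no depth.
- finish_job(): hands the job in; it is judged then, once.
The state is a dict: "time_s": time; "joints": joint angles; "qvel": joint speeds; "tau": joint torques, N m; "position": TCP position; "tcp_rot": TCP orientation; "force": force on the tool from outside, world axes, zero at the start; "moment": the same for the moment, N m; "finger_gap": finger opening in m; "grip_force": force on a finger pad.
Only numpy, scipy, OpenCV 4.12 (cv2) and the standard library are available. Lean on these libraries where they do the work, as an engineer would, in place of code of your own. Each camera call takes 0.05 s, during which the arm holds its last target. There are 200 camera calls.

TASK

Unlock the lockbox with its dial: turn it clockwise, past red once, and stop on red the second time it comes round; turn back anticlockwise, past yellow once, and stop on yellow the second time; then go clockwise straight to blue, never running on past red or yellow where you should stop, and slide the cover fully back. Leave the dial on blue and stand whichever are there of the blue-capped jar, black-capped jar, red-capped jar and brass weight upright in pockets one, two, three and four (pocket one is beside the dial, four is the small one), one after the other in that order. When they all stand in their pockets slide the cover fully shut, only then turn the dial clockwise half a turn off blue, and leave the oil bottle and the grease tin where they stand.

Things in the scene. Friction and masses are not known exactly. Their poses are not given: they have to be found in the camera images.
- lockbox: grey lockbox fixed to the bench, 148 mm deep (x), 80 high; origin on the bench at mid-depth, x to its back, y along it to the dial end (y -202 to +210 mm). Lock housing with the dial on top: y +77 to +210. The rest is a bay under the cover, 132 mm deep inside, walls 74 high; a blue block in it (76 mm deep in x, top 28 mm over the bench) has a row of four pockets, numbered by studs on the front
- dial (a joint): black dial lying on the lock housing, 92 mm across, rad. Grows clockwise seen from above and counts whole turns on. At 0 its spinner knob and white pointer line point along the lockbox's +x (12 o'clock). Starts between -0.8 and 0.6. Stop within 0.17 rad of a mark for half a second; over 0.45 rad beyond red or yellow spoils the combination. Friction 0.08 N m, stays where left; no end stop met
- mark_red (a point): red dot on the fixed scale round the dial, 54 mm from its centre, at 4 o'clock: dial joint 2.094 rad (or 6.283 more or less per turn)
- mark_yellow (a point): yellow dot on the scale at 8 o'clock: dial joint 4.189 rad (or 6.283 more or less per turn)
- mark_blue (a point): blue dot on the scale at 2 o'clock: dial joint 1.047 rad (or 6.283 more or less per turn); white ticks stand at the other hours
- dial_centre (a point): centre of the dial, at the height of the housing's top (80 mm above the bench); same axes as the lockbox
- spinner_mid (a point): middle of the aluminium spinner knob by which the dial is turned: an upright round pin, 16 mm in diameter, 31 mm high (from 90.5 to 121.5 mm above the bench; this point is at 106.5), 30 mm from the dial's centre. It spins freely on its own pin, so it can be held while being led in a circle without turning the wrist, or pushed round
- cover (a joint): aluminium cover over the bay, m: 0 shut, 0.13 fully back at its stop (slid along the lockbox's +x, away from the robot). Resists with 1.5 N plus some drag and stays where left; 6 mm thick, top 80 mm above the bench, underside 4 mm above the jars' tops. Nothing but the rules keeps it shut: do not move it before the combination is dialled
- cover_grip (a point): middle of the black bar handle in the middle of the cover's length, 20 mm in front of its mid-depth: 12 mm thick in the lockbox's x, 70 mm long in y, 22 mm high (80 to 102 mm above the bench; this point is at 91)
- pocket_1 (a point): centre of the floor of pocket one (6 mm above the bench), nearest the dial; 60 mm square, 22 mm deep; for the blue-capped jar. Axes as the lockbox's
- pocket_2 (a point): the same for pocket two, 60 mm square, for the black-capped jar
- pocket_3 (a point): the same for pocket three, 60 mm square, for the red-capped jar
- pocket_4 (a point): the same for pocket four, 46 mm square, farthest from the dial, for the brass weight
- jar_blue: sample jar, pale body with a blue screw cap, 54 mm across, 64 mm high, 0.2 to 0.45 kg, heavy at the bottom; origin at the centre of its underside, z up. May be absent
- jar_black: sample jar, pale body with a black screw cap, 54 mm across, 64 mm high, 0.2 to 0.45 kg, heavy at the bottom; origin at the centre of its underside, z up. May be absent
- jar_red: sample jar, pale body with a red screw cap, 54 mm across, 64 mm high, 0.2 to 0.45 kg, heavy at the bottom; origin at the centre of its underside, z up. May be absent
- brass_weight: brass check weight, a cylinder 38 mm across with a knob on top, 66 mm high over all, 0.4 to 0.6 kg; full width up to 40 mm; origin at the centre of its underside, z up. May be absent
- oil_bottle: yellow oil bottle with red nozzle, 54 mm across, 165 mm high; not to be disturbed (at most 30 mm)
- grease_tin: blue tin with pale lid, 69 mm across, 44 mm high; not to be disturbed (at most 30 mm)
Mind the look-alikes: they are no part of the job. There is more than one size of the brass_weight; the one meant has the size given above.

How it is judged:
By the outcome, as a careful person would: the job done as asked, in the order asked, and still so for the second after the job is handed in, with the robot touching nothing.
Of jar_blue, jar_black, jar_red, brass_weight only 2 to 4 are there at a start; the rules pass over those that are not, and their reading is None.
At some moment in a run one of jar_blue, jar_black, jar_red may be knocked a few centimetres aside while the robot is not near it.
It also fails if it takes over 210 s, if anything falls off the work surface, if the arm or the gripper's body presses on something with over 40 N, if the wrist force passes 120 N, or if a joint passes its speed limit or range.

## Working session

There is one attempt and no reset: what is moved stays moved. The work goes in short steps, Python scripts to look and compute and a shell command to move; the robot and the scene stay as the last step left them, time stands still between calls to the robot, and variables do not carry over. Pictures are saved under pics/ and viewed, at most 20 in all, crops included, and the job is handed in when it is done.

```bash
mkdir -p pics
cat > h.py <<'E'
from station import *
import numpy as np, cv2
def grab(name,fn=None):
    g=grab_frame(name)
    if fn: cv2.imwrite('pics/'+fn,g['frame'][:,:,::-1])
    return g
def ray(g,u,v):
    K=np.array(g['intrinsics']);x=(u-K[0,2])/K[0,0];y=(v-K[1,2])/K[1,1]
    return np.array(g['xyz']),np.array(g['orientation'])@np.array([x,-y,-1.])
def onz(g,u,v,z):
    o,d=ray(g,u,v);return o+d*(z-o[2])/d[2]
def proj(g,p):
    K=np.array(g['intrinsics']);c=np.array(g['orientation']).T@(np.array(p)-np.array(g['xyz']))
    return K[0,0]*c[0]/-c[2]+K[0,2],K[1,1]*-c[1]/-c[2]+K[1,2]
E
python3 - <<'E'
from h import *
np.set_printoptions(precision=4,suppress=True)
for n in('scene','top'):
    g=grab(n,n+'1.png');print(n,g['intrinsics'],g['xyz'],g['orientation'],g.keys())
s=observe();print(s)
E
```

```text
scene [[465.2238   0.     324.9625]
 [  0.     465.2238 199.4568]
 [  0.       0.       1.    ]] [-0.0539  0.7674  0.743 ] [[-0.743   0.3823 -0.5493]
 [-0.6692 -0.4133  0.6175]
 [ 0.0091  0.8265  0.5629]] dict_keys(['frame', 'intrinsics', 'xyz', 'orientation'])
top [[495.2823   0.     320.9299]
 [  0.     495.2823 207.4315]
 [  0.       0.       1.    ]] [0.3455 0.0899 1.4098] [[-0.0238  0.9821 -0.1871]
 [-0.9997 -0.0233  0.0048]
 [ 0.0004  0.1872  0.9823]] dict_keys(['frame', 'intrinsics', 'xyz', 'orientation'])
{'time_s': 0.1, 'joints': array([ 1.1214,  0.4352,  0.025 ,  1.574 , -0.0116,  1.134 , -0.0751]), 'qvel': array([-0.0021, -0.0025,  0.0012, -0.0033, -0.0003,  0.0011,  0.0003]), 'tau': array([  0.0018, -67.1754,   1.0274, -31.6906,   0.0157,   0.0072,
         0.0001]), 'position': array([ 0.2123, -0.5874,  0.2306]), 'tcp_rot': array([[ 0.9405,  0.3399, -0.0006],
       [ 0.3399, -0.9405,  0.0012],
       [-0.0001, -0.0014, -1.    ]]), 'force': array([0.2491, 0.2463, 0.1547]), 'moment': array([-0.0163,  0.0252,  0.0302]), 'grip_force': 0.0, 'finger_gap': 0.08531347435582769}
```

View pics/scene1.png

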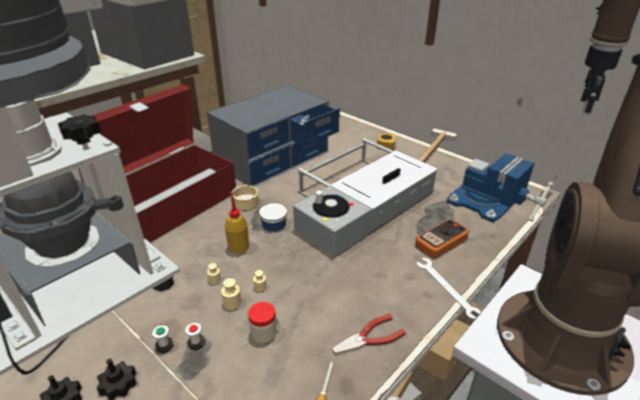

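View pics/top1.png

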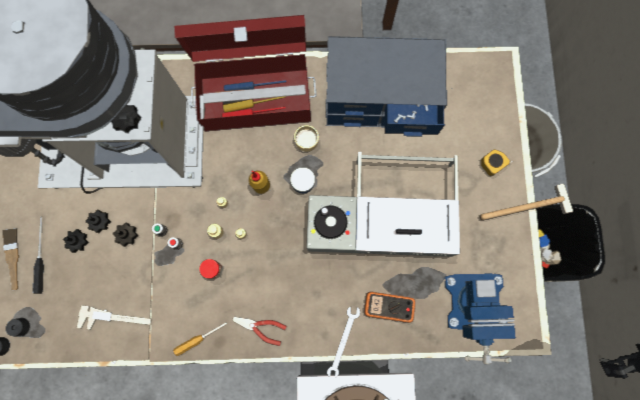

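The top view shows the lockbox with its dial at (330,222), the cover handle at (408,231), a red jar at (210,269) and three brass weights at (222,201), (214,231) and (241,233). There are also small red and green knobs at (173,243) and (158,229), the tin at (302,180) and the bottle at (259,182). I can see no blue-capped or black-capped jar. Next I'll enlarge both regions.

Run:
```python
from h import *
a=cv2.imread('pics/top1.png');b=cv2.imread('pics/scene1.png')
x=cv2.resize(a[150:290,140:370],(800,487),interpolation=cv2.INTER_CUBIC)
cv2.imwrite('pics/c1.png',x)
x=cv2.resize(b[180:350,130:400],(800,504),interpolation=cv2.INTER_CUBIC)
cv2.imwrite('pics/c2.png',x)
```

```text
(no output)
```

View pics/c1.png

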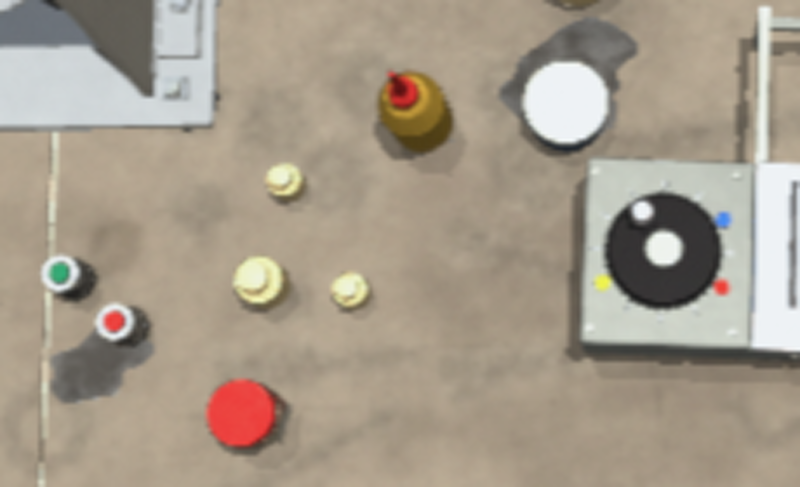

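View pics/c2.png

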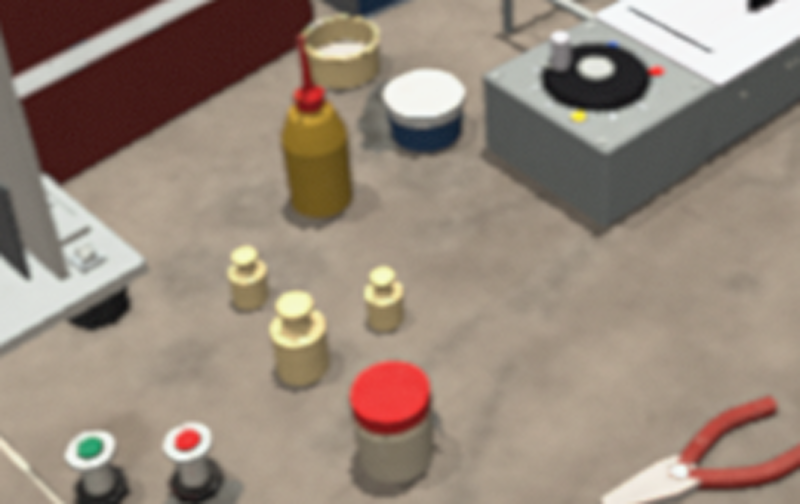

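Candidates for the brass weight are the one at top (214,231), which is larger, and the smaller ones at (222,201) and (241,233). For the red jar they are the wide red cap at (210,269) and the small red-topped knob at (173,243). The crop confirms the big weight and the wide cap. The dial knob stands near 11 o'clock. Next I measure.

```bash
cat > meas.py <<'E'
from h import *
np.set_printoptions(precision=4,suppress=True)
def blobs(g,lo,hi,box=None,mn=4):
    hsv=cv2.cvtColor(g['frame'],cv2.COLOR_RGB2HSV);m=cv2.inRange(hsv,np.array(lo),np.array(hi))
    if box: k=np.zeros_like(m);k[box[1]:box[3],box[0]:box[2]]=1;m=m*k
    n,l,s,c=cv2.connectedComponentsWithStats(m)
    return [(c[i],s[i,4],s[i,2:4]) for i in range(1,n) if s[i,4]>=mn]
E
python3 - <<'E'
from meas import *
g=grab('top')
bx=(300,190,362,256)
P={}
for n,lo,hi,b in(('red',(0,130,120),(6,255,255),bx),('yel',(24,130,120),(34,255,255),bx),('blu',(100,120,120),(120,255,255),bx)):
    for c,a,w in blobs(g,lo,hi,b): print(n,c,a,onz(g,*c,.0805)); P[n]=onz(g,*c,.0805)[:2]
# fit centre, yaw : lockbox clock angle t -> (54cos t, -54 sin t)
A=[];B=[]
t=dict(red=2.0944,yel=4.18879,blu=1.0472)
src=np.array([[.054*np.cos(t[k]),-.054*np.sin(t[k])] for k in P]);dst=np.array([P[k] for k in P])
sc=src-src.mean(0);dc=dst-dst.mean(0)
yaw=np.arctan2((sc[:,0]*dc[:,1]-sc[:,1]*dc[:,0]).sum(),(sc*dc).sum())
R=np.array([[np.cos(yaw),-np.sin(yaw)],[np.sin(yaw),np.cos(yaw)]])
C=dst.mean(0)-R@src.mean(0);print('yaw',yaw,'C',C,'res',dst-(src@R.T+C))
# knob, hub: bright in dial
for c,a,w in blobs(g,(0,0,150),(180,60,255),(312,203,352,243)): print('bright',c,a,w,onz(g,*c,.1215),onz(g,*c,.0905))
for c,a,w in blobs(g,(0,0,0),(180,255,50),(385,215,435,245),20): print('handle',c,a,w,onz(g,*c,.1))
for c,a,w in blobs(g,(0,170,130),(6,255,255),(190,250,230,290),20): print('jar',c,a,w,onz(g,*c,.064))
for c,a,w in blobs(g,(20,50,150),(34,190,255),(200,190,250,245),10): print('brass',c,a,w,onz(g,*c,.045))
s=grab('scene')
for c,a,w in blobs(s,(0,170,130),(6,255,255),(240,295,285,330),20): print('jarscene',c,a,w,onz(s,*c,.06))
for c,a,w in blobs(s,(0,0,0),(180,255,50),(375,160,410,190),10): print('handle s',c,a,w,onz(s,*c,.091))
E
```

```text
red [346.8 231.9] 10 [0.5297 0.015  0.0805]
yel [313.  230.8] 10 [0.5348 0.1064 0.0805]
blu [347.5    212.6667] 12 [0.5825 0.0113 0.0805]
yaw -0.05943176035147595 C [0.5589 0.0593] res [[ 0.0005  0.0008]
 [ 0.0001 -0.0012]
 [-0.0006  0.0003]]
bright [332.547  222.8273] 660 [40 40] [0.5489 0.054  0.1215] [0.5538 0.0532 0.0905]
bright [330.5   220.875] 80 [10 10] [0.5543 0.0593 0.1215] [0.5593 0.0585 0.0905]
handle [408.0758 231.4848] 66 [24  4] [ 0.5242 -0.1473  0.1   ]
jar [209.0989 268.4872] 273 [19 18] [0.4411 0.3895 0.064 ]
brass [221.4848 201.303 ] 66 [13 10] [0.6296 0.3623 0.045 ]
brass [214.3171 229.9106] 123 [16 14] [0.5489 0.3811 0.045 ]
brass [240.2353 232.75  ] 68 [12 10] [0.5392 0.309  0.045 ]
jarscene [261.3502 312.6751] 434 [26 21] [0.4439 0.3878 0.06  ]
handle s [391.0233 175.686 ] 86 [15 13] [ 0.5276 -0.1535  0.091 ]
```

```bash
cat > go.py <<'E'
import sys
from meas import *
def go(x,y,z,yaw=None):
    s=observe();R=np.array(s['tcp_rot']);p=np.array(s['position'])
    d=R.T@(np.array([x,y,z])-p)*100
    th=np.degrees(np.arctan2(R[1,0],R[0,0]))
    print('t',s['time_s'],'pos',p,'yaw',th,'shift cm',d,'roll', None if yaw is None else th-yaw)
E
python3 - <<'E'
from go import *
g=grab('top')
f=g['frame'][203:222,316:333].astype(int).min(2)
ys,xs=np.nonzero(f>120);u,v=xs.mean()+316,ys.mean()+203
print(f[:,:])
C=np.array([.559,.059]);yaw=-.0594
p=onz(g,u,v,.115)[:2];d=p-C;print(u,v,len(xs),p,np.linalg.norm(d),'a',yaw-np.arctan2(d[1],d[0]))
a=-np.arctan2(d[1],d[0])+yaw
k=C+.03*d/np.linalg.norm(d)
go(k[0],k[1],.2,-3.4)
E
```

```text
[[196 194 193 193 196 198 197 196 194 192 192 194 194 194 203 184 179]
 [196 195 193 195 202 201 196 195 193 193 192 189 186 181 167 174 184]
 [194 194 193 194 195 190 192 192 187 181 165 148 128 105 101 110 118]
 [195 193 193 194 194 187 188 173 137 105  77  60  52  46  47  50  50]
 [194 194 193 193 189 180 148 119 117 104  75  53  49  48  48  49  50]
 [194 194 194 185 152 136 147 201 227 211 149  81  53  52  51  50  51]
 [194 194 185 148  95 115 200 233 237 234 212 138  64  50  51  50  51]
 [193 183 135  70  54 115 207 236 238 237 230 170  76  51  50  51  50]
 [184 138  70  43  45  93 193 233 237 236 224 156  71  51  51  51  51]
 [147  77  43  40  36  68 147 211 227 220 172 103  58  51  51  51  51]
 [108  50  44  49  42  50  83 117 132 121  94  65  49  50  51  51  51]
 [ 71  47  51  49  41  34  51  73  81  74  58  47  45  49  52  52  51]
 [ 51  47  51  50  43  35  36  38  39  43  45  46  51  67  76  70  60]
 [ 46  51  51  51  50  50  50  47  43  44  48  70 105 140 155 145 124]
 [ 45  50  51  50  52  50  51  50  48  48  74 141 209 230 233 233 230]
 [ 47  51  51  51  51  51  51  51  51  67 132 205 233 237 238 238 237]
 [ 49  51  50  51  51  51  51  51  54  96 191 232 237 237 237 237 237]
 [ 51  51  52  51  51  50  51  51  59 116 206 235 237 236 236 237 237]
 [ 52  52  51  51  51  51  51  52  65 134 213 235 236 236 237 237 238]]
324.06756756756755 209.95945945945945 148 [0.5851 0.0754] 0.030841445403142344 a -0.6203373528115576
t 0.25 pos [ 0.2123 -0.5876  0.231 ] yaw 19.867710650943373 shift cm [ 57.5094 -49.6673   3.1236] roll 23.26771065094337
```

```bash
T='[57.5,-49.7,0],23.3'; python3 -m inch '[[[57.5,-49.7,0],23.3],[[57.5,-49.7,0],23.3],[[57.5,-49.7,0],23.3],[[57.5,-49.7,0],23.3],[[57.5,-49.7,0],23.3],[[57.5,-49.7,0],23.3],[[57.5,-49.7,0],23.3],[[57.5,-49.7,0],23.3],[[57.5,-49.7,0],23.3],[[57.5,-49.7,0],23.3],[[57.5,-49.7,0],23.3],[[57.5,-49.7,0],23.3],[[57.5,-49.7,0],23.3],[[57.5,-49.7,0],23.3],[[57.5,-49.7,0],23.3],[[57.5,-49.7,0],23.3],[[57.5,-49.7,0],23.3],[[57.5,-49.7,0],23.3]]' 5 40
python3 - <<'E'
from go import *
C=np.array([.559,.059]);yaw=-.0594;a=-.615
go(C[0]+.03*np.cos(yaw-a),C[1]+.03*np.sin(yaw-a),.096,-3.4)
g=grab('wrist','w1.png');print(g['intrinsics'],g['xyz'],g['orientation'])
E
```

```text
time_s: 2.5
position: [0.5842, 0.0745, 0.2315]
tcp_rot: [[0.998, -0.061, 0.0], [-0.061, -0.998, -0.0], [0.0, 0.0, -1.0]]
force: [0.0, -0.2, 0.1]
finger_gap: 0.05
grip_force: 0.0
t 2.5 pos [0.5842 0.0745 0.2315] yaw -3.471576601867385 shift cm [ 0.0196 -0.0309 13.5475] roll -0.07157660186738513
[[309.7069   0.     319.5866]
 [  0.     309.7069 197.8776]
 [  0.       0.       1.    ]] [0.6589 0.0703 0.3737] [[-0.0614  0.9543  0.2923]
 [-0.9981 -0.0586 -0.0185]
 [-0.0005 -0.2929  0.9561]]
```

View pics/w1.png

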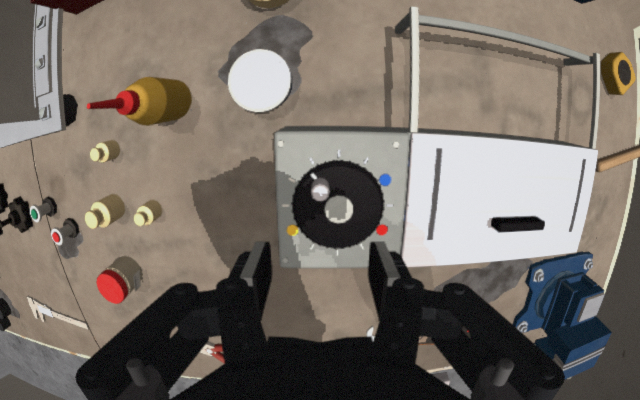

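The wrist view shows the spinner at (319,188), the hub at (340,208), and dots at red (382,229), yellow (293,230) and blue (385,180). I'll use it as a cross-check.

```bash
cat >> h.py <<'E'
def wz(g,u,v,z):
    K=np.array(g['intrinsics']);a=np.array([u-K[0,2],v-K[1,2]])/K[0,0];r=np.hypot(*a)
    d=np.array(g['orientation'])@np.array([a[0]/r*np.sin(r),-a[1]/r*np.sin(r),-np.cos(r)])
    o=np.array(g['xyz']);return o+d*(z-o[2])/d[2]
E
python3 - <<'E'
from go import *
g=grab('wrist')
t={};b=(270,130,410,270)
for n,lo,hi in(('red',(0,130,120),(8,255,255)),('yel',(18,130,120),(34,255,255)),('blu',(100,120,120),(120,255,255))):
    for c,a,w in blobs(g,lo,hi,b,15): print(n,c,a,wz(g,*c,.0805))
print('knob',wz(g,319,188,.1215),'hub',wz(g,339.5,208,.0915))
E
```

```text
red [381.5876 229.3402] 97 [0.5312 0.0139 0.0805]
yel [292.1368 229.5474] 95 [0.537  0.1064 0.0805]
blu [384.9515 179.4757] 103 [0.5843 0.0106 0.0805]
knob [0.5906 0.0753 0.1215] hub [0.5613 0.0574 0.0915]
```

```bash
python3 -m inch '[[[0.1,0,5],0],[[0.1,0,10],0],[[0.1,0,13],0],[[0.1,0,13.5],0],[[0.1,0,13.5],0]]'
python3 -m inch '[[[0,0,0],0],[[0,0,0],0],[[0,0,0],0],[[0,0,0],0],[[0,0,0],0],[[0,0,0],0]]' 0 40
```

```text
time_s: 3.22
position: [0.5858, 0.0751, 0.097]
tcp_rot: [[0.998, -0.06, 0.001], [-0.06, -0.998, 0.0], [0.001, -0.0, -1.0]]
force: [-0.3, 1.1, 0.4]
finger_gap: 0.0501
grip_force: 0.0
time_s: 3.98
position: [0.586, 0.0749, 0.0977]
tcp_rot: [[0.998, -0.06, 0.002], [-0.06, -0.998, 0.0], [0.002, -0.0, -1.0]]
force: [-0.9, -1.2, 5.8]
finger_gap: 0.0147
grip_force: 38.9
```

```bash
python3 -m inch '[[[0,0,-0.1],0],[[0.44,0.94,-0.1],0],[[0.54,1.72,-0.1],0],[[0.14,3.22,-0.1],0],[[-0.96,4.32,-0.1],0],[[-2.46,4.72,-0.1],0],[[-2.46,4.72,-0.1],0],[[-2.46,4.72,-0.1],0]]'
python3 - <<'E'
from go import *
g=grab('wrist','w2.png')
E
```

```text
time_s: 4.97
position: [0.5578, 0.0281, 0.0977]
tcp_rot: [[0.998, -0.061, -0.001], [-0.061, -0.998, -0.002], [-0.001, 0.002, -1.0]]
force: [-2.4, -4.0, 7.2]
finger_gap: 0.0145
grip_force: 41.3
```

View pics/w2.png

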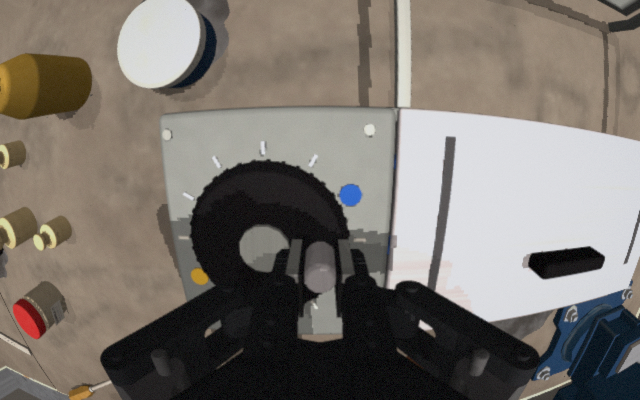

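The spinner is held at (320,270), and the dial follows at 3 o'clock, about 1.58 rad. I'll carry on to the second red at 8.378.

```bash
python3 -m inch '[[[-1.5,-0.4,0],0],[[-2.6,-1.5,0],0],[[-3,-3,0],0],[[-2.6,-4.5,0],0],[[-1.5,-5.6,0],0],[[0,-6,0],0],[[1.5,-5.6,0],0],[[2.6,-4.5,0],0],[[3,-3,0],0],[[2.6,-1.5,0],0],[[1.5,-0.4,0],0],[[0,0,0],0],[[-1.5,-0.4,0],0],[[-1.5,-0.4,0],0],[[-1.5,-0.4,0],0],[[-1.5,-0.4,0],0],[[-1.5,-0.4,0],0],[[-1.5,-0.4,0],0],[[-1.5,-0.4,0],0]]'
cat > ang.py <<'E'
from go import *
p=np.array(observe()['position'])[:2]-np.array([.560,.059])
print('r',np.hypot(*p),'clock deg',np.degrees(-.0594-np.arctan2(p[1],p[0])),observe()['time_s'])
E
python3 ang.py
```

```text
time_s: 7.4
position: [0.5423, 0.0347, 0.0976]
tcp_rot: [[0.998, -0.059, -0.003], [-0.059, -0.998, -0.001], [-0.002, 0.001, -1.0]]
force: [-5.6, -4.0, 12.1]
finger_gap: 0.0143
grip_force: 42.0
r 0.03009296129622119 clock deg 122.65137665409235 7.4
```

```bash
python3 -m inch '[[[1.5,0.4,-0.2],0],[[3,0,-0.2],0],[[4.1,-1.1,-0.2],0],[[4.5,-2.6,-0.2],0],[[4.1,-4.1,-0.2],0],[[3,-5.2,-0.2],0],[[1.5,-5.6,-0.2],0],[[0,-5.2,-0.2],0],[[-1.1,-4.1,-0.2],0],[[-1.5,-2.6,-0.2],0],[[-1.1,-1.1,-0.2],0],[[0,0,-0.2],0],[[1.5,0.4,-0.2],0],[[3,0,-0.2],0],[[4.1,-1.1,-0.2],0],[[4.5,-2.6,-0.2],0],[[4.1,-4.1,-0.2],0],[[3,-5.2,-0.2],0],[[1.5,-5.6,-0.2],0],[[0,-5.2,-0.2],0]]'; python3 -m inch '[[[0,0,0],0],[[0,0,0],0],[[0,0,0],0],[[0,0,0],0],[[0,0,0],0],[[0,0,0],0]]'; python3 ang.py
```

```text
time_s: 9.9
position: [0.546, 0.0841, 0.0982]
tcp_rot: [[0.998, -0.061, -0.001], [-0.061, -0.998, -0.003], [-0.0, 0.003, -1.0]]
force: [13.3, -14.7, -21.6]
finger_gap: 0.0146
grip_force: 40.5
time_s: 10.65
position: [0.5451, 0.0832, 0.0981]
tcp_rot: [[0.998, -0.062, -0.003], [-0.062, -0.998, -0.004], [-0.003, 0.004, -1.0]]
force: [1.8, -8.2, -16.1]
finger_gap: 0.0143
grip_force: 41.2
r 0.02840594090344075 clock deg -125.08174943214148 10.65
```

```bash
python3 -m inch '[[[0.1,-0.1,0.1],0],[[0.1,-0.1,0.1],0],[[0.1,-0.1,0.1],0],[[0.1,-0.1,0.1],0],[[0.1,-0.1,0.1],0],[[0.1,-0.1,0.1],0]]'; python3 ang.py
python3 - <<'E'
from go import *
g=grab('wrist');x=g['frame'][60:360,120:520];cv2.imwrite('pics/w3.png',cv2.resize(x,(800,600))[:,:,::-1])
E
```

```text
time_s: 11.4
position: [0.5472, 0.0845, 0.098]
tcp_rot: [[0.998, -0.062, -0.001], [-0.062, -0.998, -0.003], [-0.001, 0.003, -1.0]]
force: [2.9, -8.1, -9.6]
finger_gap: 0.0139
grip_force: 41.9
r 0.028511323474547472 clock deg -120.03487053698028 11.4
```

View pics/w3.png

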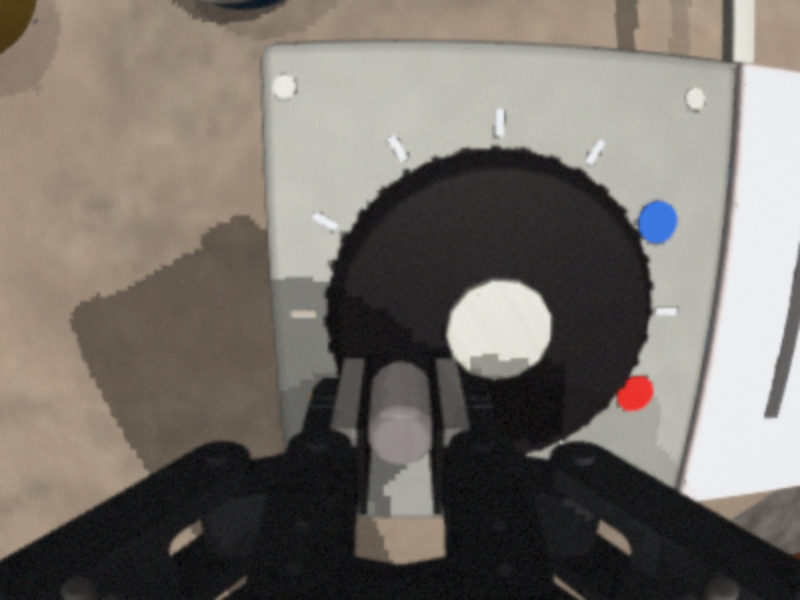

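The dial knob sits at the hidden 8 o'clock mark, with red at (634,393) and blue at (658,222). Now clockwise to blue.

```bash
python3 -m inch '[[[1.5,-0.4,0],0],[[3,0,0],0],[[4.1,1.1,0],0],[[4.5,2.6,0],0],[[4.1,4.1,0],0],[[3,5.2,0],0],[[3,5.2,0],0],[[3,5.2,0],0],[[3,5.2,0],0],[[3,5.2,0],0],[[3,5.2,0],0],[[3,5.2,0],0]]'; python3 ang.py
```

```text
time_s: 12.95
position: [0.5741, 0.0308, 0.0981]
tcp_rot: [[0.998, -0.062, -0.001], [-0.062, -0.998, -0.003], [-0.001, 0.003, -1.0]]
force: [-0.0, -7.2, -9.2]
finger_gap: 0.014
grip_force: 41.9
r 0.03150566548714073 clock deg 60.004977678734484 12.95
```

```bash
python3 -m inch '[[[0,0,0],0],[[0,0,0],0],[[0,0,0],0],[[0,0,-4],0],[[0,0,-8],0],[[-5,5,-10],0],[[-5,10,-10],0],[[-5,15,-10],0],[[-5,15,-10],0],[[-5,15,-10],0]]' 5
python3 - <<'E'
from go import *
print(observe()['joints'])
for c in('top','wrist'):
    g=grab(c,c+'5.png')
go(.5265,-.146,.09)
g=grab('wrist')
for c,a,w in blobs(g,(0,0,0),(180,255,40),(100,60,540,230),30): print(c,a,w,wz(g,*c,.1))
a=cv2.imread('pics/top5.png')[190:260,290:470];b=cv2.imread('pics/wrist5.png')
cv2.imwrite('pics/c5.png',np.vstack([cv2.resize(a,(640,249),interpolation=cv2.INTER_CUBIC),b[:350]]))
E
```

```text
time_s: 14.2
position: [0.5155, -0.1127, 0.1986]
tcp_rot: [[0.998, -0.06, 0.001], [-0.06, -0.998, 0.001], [0.001, -0.001, -1.0]]
force: [0.0, 0.6, -0.8]
finger_gap: 0.0498
grip_force: 0.0
[ 0.2793  0.3225 -0.2114  1.8395  0.079   0.9872 -1.5957]
t 14.3 pos [ 0.5157 -0.1117  0.1984] yaw -3.2966243878658568 shift cm [ 1.2767  3.3684 10.8395] roll None
[120.6589  68.1402] 214 [27 18] [0.6461 0.0566 0.1   ]
[142.0775 158.2711] 4530 [78 94] [0.5623 0.0431 0.1   ]
[365.7896 179.581 ] 1198 [83 16] [ 0.53   -0.1492  0.1   ]
```

View pics/c5.png

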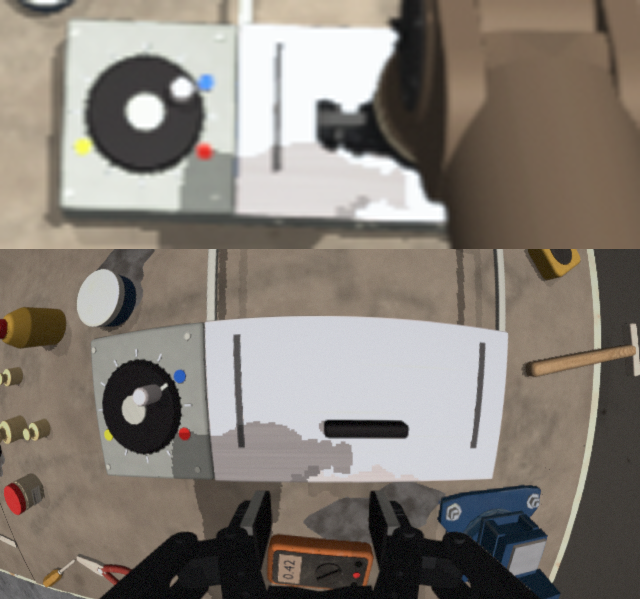

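Dial is on blue: knob at (181,88) towards the blue dot at (206,82) in the crop. The handle is at (366,428) in the composite. Next I grip the handle with a quarter-turned tool.

```bash
python3 -m inch '[[[1.4,3.5,0],-10],[[1.4,3.5,0],-20],[[1.4,3.5,0],-30],[[1.4,3.5,0],-40],[[1.4,3.5,0],-50],[[1.4,3.5,0],-60],[[1.4,3.5,0],-70],[[1.4,3.5,0],-80],[[1.4,3.5,0],-90],[[1.4,3.5,0],-90],[[1.4,3.5,5],-90],[[1.4,3.5,10],-90],[[1.4,3.5,11.3],-90],[[1.4,3.5,11.3],-90],[[1.4,3.5,11.3],-90]]' ; python3 -m inch '[[[0,0,0],0],[[0,0,0],0],[[0,0,0],0],[[0,0,0],0],[[0,0,0],0],[[0,0,0],0]]' 0 40
```

```text
time_s: 16.23
position: [0.5286, -0.1491, 0.0871]
tcp_rot: [[0.061, 0.998, 0.003], [0.998, -0.061, -0.001], [-0.001, 0.003, -1.0]]
force: [-0.0, -0.9, -0.0]
finger_gap: 0.05
grip_force: 0.0
time_s: 16.98
position: [0.5281, -0.1494, 0.0863]
tcp_rot: [[0.06, 0.998, 0.002], [0.998, -0.06, -0.001], [-0.001, 0.002, -1.0]]
force: [-0.1, -0.2, 7.4]
finger_gap: 0.0108
grip_force: 42.0
```

```bash
python3 -m inch '[[[0,2,0],0],[[0,4,0],0],[[0,6,0],0],[[0,8,0],0],[[0,10,0],0],[[0,11.5,0],0],[[0,12.5,0],0],[[0,13,0],0],[[0,13.3,0],0],[[0,13.3,0],0],[[0,13.3,0],0]]'
```

```text
time_s: 18.35
position: [0.6578, -0.1573, 0.0863]
tcp_rot: [[0.06, 0.998, -0.004], [0.998, -0.06, -0.001], [-0.001, -0.004, -1.0]]
force: [-12.3, 1.1, 15.9]
finger_gap: 0.0108
grip_force: 43.2
```

```bash
python3 -m inch '[[[0,0,0],0],[[0,0,0],0],[[0,0,0],0],[[0,0,-4],0],[[0,0,-10],0],[[0,-6,-16],0],[[0,-9,-16],0],[[0,-9,-16],0]]' 5
python3 - <<'E'
from go import *
g=grab('wrist','w6.png'); grab('top','top6.png'); go(.4425,.389,.2)
E
```

```text
time_s: 19.35
position: [0.5684, -0.152, 0.2474]
tcp_rot: [[0.06, 0.998, 0.002], [0.998, -0.06, -0.002], [-0.002, 0.002, -1.0]]
force: [-0.9, -0.3, 0.1]
finger_gap: 0.0501
grip_force: 0.0
t 19.45 pos [ 0.5703 -0.1521  0.2457] yaw 86.53776990743489 shift cm [ 53.2402 -16.0247   4.5211] roll None
```

View pics/w6.png

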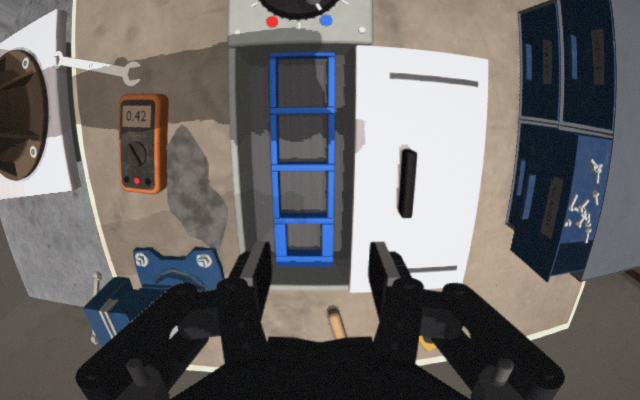

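The bay is open. Pockets one to four are at about (302,82), (302,137), (303,192) and (305,240), and the cover is back. Now I measure pockets 3 and 4, and the jar and weight again from the top view.

Run:
```python
from go import *
g=grab('wrist')
hsv=cv2.cvtColor(g['frame'],cv2.COLOR_RGB2HSV)
m=cv2.inRange(hsv,np.array((100,150,165)),np.array((125,255,255)));m[:,:262]=0;m[:,345:]=0;m[:45]=0;m[272:]=0
cv2.imwrite('pics/m6.png',m)
# interior holes of rim
inv=255-m
n,l,s,c=cv2.connectedComponentsWithStats(inv)
for i in range(1,n):
    if 300<s[i,4]<6000:
        x,y,w,h=s[i,:4]
        P=np.array([wz(g,a-.5,b-.5,.028) for a,b in((x,y),(x+w,y),(x+w,y+h),(x,y+h))])
        print((x,y,w,h),'size',np.linalg.norm(P[1]-P[0]),np.linalg.norm(P[2]-P[1]),'ctr',P.mean(0),'area-c',wz(g,*c[i],.028))
ys,xs=np.nonzero(m);print('ext',xs.min(),xs.max(),ys.min(),ys.max())
print([int(v) for v in (m>0).sum(1)[45:275]])
C=np.array([.560,.059])
t=grab('top')
for c,a,w in blobs(t,(0,170,130),(6,255,255),(150,220,270,320),60): print('jar',c,a,w,onz(t,*c,.064))
for c,a,w in blobs(t,(20,50,150),(34,190,255),(190,180,260,255),10): print('brass',c,a,w,onz(t,*c,.045))
```

```text
ext 269 332 52 263
[0, 0, 0, 0, 0, 0, 0, 2, 16, 16, 16, 0, 6, 6, 6, 6, 6, 6, 6, 6, 6, 6, 6, 6, 6, 6, 6, 6, 6, 6, 6, 6, 6, 6, 6, 6, 6, 6, 6, 6, 6, 6, 6, 6, 6, 6, 6, 6, 6, 6, 6, 6, 6, 6, 6, 6, 6, 6, 5, 5, 5, 5, 5, 6, 6, 3, 3, 0, 0, 0, 0, 0, 0, 0, 0, 0, 0, 0, 0, 0, 0, 0, 0, 0, 0, 0, 0, 0, 0, 0, 0, 0, 0, 0, 0, 2, 9, 9, 9, 12, 12, 12, 12, 12, 12, 12, 12, 12, 13, 13, 13, 12, 12, 12, 12, 12, 12, 12, 12, 10, 56, 63, 63, 63, 63, 62, 10, 11, 11, 13, 13, 13, 13, 13, 13, 12, 12, 13, 14, 13, 13, 12, 12, 12, 12, 12, 12, 12, 12, 12, 12, 12, 12, 12, 12, 11, 11, 11, 11, 11, 11, 11, 11, 11, 11, 11, 11, 11, 11, 11, 12, 12, 10, 0, 60, 60, 60, 59, 59, 0, 22, 22, 22, 22, 22, 22, 22, 22, 22, 22, 22, 22, 22, 22, 22, 22, 22, 22, 21, 21, 21, 21, 22, 22, 22, 22, 22, 21, 20, 20, 20, 19, 56, 56, 56, 56, 56, 37, 5, 0, 0, 0, 0, 0, 0, 0, 0, 0, 0, 0]
jar [209.1567 268.556 ] 268 [19 18] [0.4409 0.3893 0.064 ]
brass [255.3333 182.25  ] 24 [9 5] [0.6825 0.2673 0.045 ]
brass [221.8235 202.4314] 51 [13  8] [0.6264 0.3613 0.045 ]
brass [214.3605 230.5698] 86 [17 14] [0.547 0.381 0.045]
brass [240.3509 233.2456] 57 [12 10] [0.5378 0.3087 0.045 ]
```

Run:
```python
from go import *
g=grab('wrist');m=cv2.imread('pics/m6.png',0)
for r in(168,195,221,240,259):
    x=np.nonzero(m[r])[0];sp=np.split(x,np.nonzero(np.diff(x)>1)[0]+1);print(r,[(a[0],a[-1]) for a in sp],wz(g,x[0]-.5,r,.028),wz(g,x[-1]+.5,r,.028))
col=m[:,272:334].sum(1)
for n,(a,b,c,d) in {'p3':(275.5,170.5,327.5,218.5),'p4':(284,223.5,320,256.5)}.items():
    P=np.array([wz(g,*q,.028) for q in((a,b),(c,b),(c,d),(a,d))]);print(n,P.mean(0),np.linalg.norm(P[1]-P[0]),np.linalg.norm(P[2]-P[1]))
R=lambda x,y:np.array([.560,.059])+np.array([[.9982,.0594],[-.0594,.9982]])@np.array([x,y])
for r in(167.5,221,259):print(r,wz(g,302,r,.028))
```

```text
168 [(np.int64(270), np.int64(332))] [ 0.5112 -0.1456  0.028 ] [ 0.5859 -0.1504  0.028 ]
195 [(np.int64(271), np.int64(276)), (np.int64(326), np.int64(331))] [ 0.509 -0.179  0.028] [ 0.5831 -0.1836  0.028 ]
221 [(np.int64(272), np.int64(331))] [ 0.5065 -0.2129  0.028 ] [ 0.5814 -0.2172  0.028 ]
240 [(np.int64(273), np.int64(283)), (np.int64(321), np.int64(331))] [ 0.5047 -0.2391  0.028 ] [ 0.5802 -0.2432  0.028 ]
259 [(np.int64(275), np.int64(330))] [ 0.504  -0.2668  0.028 ] [ 0.5776 -0.2707  0.028 ]
p3 [ 0.5467 -0.1814  0.028 ] 0.061872517939266354 0.06059707566237591
p4 [ 0.5425 -0.2416  0.028 ] 0.04507042504627527 0.046471179634800144
167.5 [ 0.55   -0.1476  0.028 ]
221 [ 0.5448 -0.215   0.028 ]
259 [ 0.5404 -0.2685  0.028 ]
```

```bash
python3 -m inch '[[[6,-2,-1],0],[[12,-4,-1],0],[[18,-6,-1],0],[[24,-8,-1],0],[[30,-10,-1],0],[[36,-12,-1],0],[[42,-14,-1],0],[[48,-15,-1],0],[[53.2,-16,0],0],[[53.2,-16,2],0],[[53.2,-16,2],0],[[53.2,-16,2],0],[[53.2,-16,2],0]]' 8
python3 - <<'E'
from go import *
print(observe()['joints'])
g=grab('wrist','w7.png')
for c,a,w in blobs(g,(0,170,110),(6,255,255),None,300): print(c,a,w,wz(g,*c,.064))
go(.4425,.389,.045)
t=grab('top','top7.png')
E
```

```text
time_s: 21.22
position: [0.4431, 0.3885, 0.2261]
tcp_rot: [[0.061, 0.998, 0.001], [0.998, -0.061, 0.001], [0.001, 0.001, -1.0]]
force: [-0.2, 0.3, -0.8]
finger_gap: 0.0802
grip_force: 0.0
[-0.3389  0.47   -0.6804  1.6293  0.3173  1.1544 -1.1571]
[320.2393 177.7143] 1918 [50 50] [0.4441 0.3918 0.064 ]
t 21.275 pos [0.443  0.3885 0.2261] yaw 86.48477241778822 shift cm [ 0.0371 -0.0705 18.1067] roll None
```

View pics/w7.png

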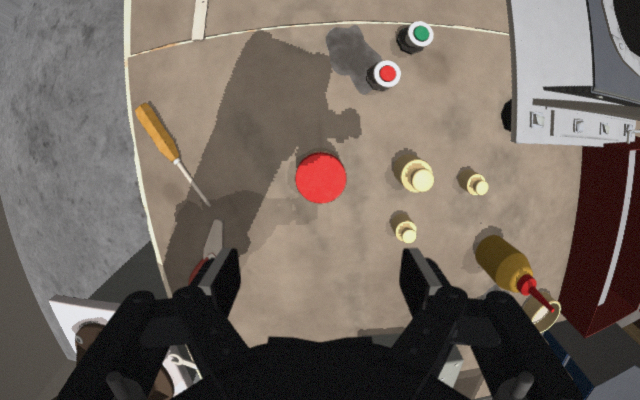

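The red jar's cap is centred at (320,178), and the jaws will straddle it. Descend and grip.

```bash
python3 -m inch '[[[0.15,0,6],0],[[0.15,0,12],0],[[0.15,0,17],0],[[0.15,0,19.3],0],[[0.15,0,19.3],0],[[0.15,0,19.3],0]]' 8; python3 -m inch '[[[0,0,0],0],[[0,0,0],0],[[0,0,0],0],[[0,0,0],0],[[0,0,0],0],[[0,0,0],0]]' 4 60; python3 -m inch '[[[0,0,-4],0],[[0,0,-10],0],[[0,0,-16],0],[[0,0,-16],0],[[0,0,-16],0]]'
python3 - <<'E'
from go import *
go(.546,-.1812,.2,86.6)
grab('scene','s8.png')
E
```

```text
time_s: 22.08
position: [0.4431, 0.3911, 0.0337]
tcp_rot: [[0.06, 0.998, 0.001], [0.998, -0.06, 0.001], [0.002, 0.001, -1.0]]
force: [0.1, -0.4, -0.7]
finger_gap: 0.0799
grip_force: 0.0
time_s: 22.82
position: [0.4433, 0.391, 0.034]
tcp_rot: [[0.06, 0.998, 0.002], [0.998, -0.06, 0.001], [0.001, 0.002, -1.0]]
force: [-0.3, -1.8, 8.8]
finger_gap: 0.0497
grip_force: 60.8
time_s: 23.45
position: [0.4422, 0.3896, 0.1918]
tcp_rot: [[0.06, 0.998, 0.0], [0.998, -0.06, -0.001], [-0.001, 0.0, -1.0]]
force: [-0.4, -0.4, -3.6]
finger_gap: 0.0498
grip_force: 64.6
t 23.45 pos [0.4422 0.3896 0.1918] yaw 86.54382534812518 shift cm [-56.3503  13.7996  -0.7585] roll -0.0561746518748123
```

```bash
python3 -m inch '[[[-6,1,-1],0],[[-12,3,-1],0],[[-18,4.5,-1],0],[[-24,6,-1],0],[[-30,7.5,-1],0],[[-36,9,-1],0],[[-42,10.5,-1],0],[[-48,12,-1],0],[[-53,13,-1],0],[[-56,13.8,-1],0],[[-56.4,13.8,-1],0],[[-56.4,13.8,-1],0],[[-56.4,13.8,-1],0],[[-56.4,13.8,-1],0]]'
python3 - <<'E'
from go import *
print(observe()['joints'])
g=grab('wrist','w9.png')
z=observe()['position'][2]-.034+.064
for c,a,w in blobs(g,(0,150,60),(8,255,255),(220,100,420,350),300): print(c,a,w,wz(g,*c,z))
go(.546,-.1812,.042,86.6)
E
```

```text
time_s: 25.25
position: [0.5463, -0.1796, 0.2023]
tcp_rot: [[0.058, 0.998, -0.0], [0.998, -0.058, 0.0], [0.0, -0.0, -1.0]]
force: [0.6, 0.8, -3.3]
finger_gap: 0.0495
grip_force: 64.6
[ 0.6306  0.4442 -0.5667  1.7003  0.2653  1.0748 -0.0776]
[319.7251 278.1678] 9479 [116 110] [ 0.5467 -0.1743  0.2324]
t 25.3 pos [ 0.5463 -0.1799  0.2024] yaw 86.65011462765736 shift cm [-0.1312 -0.0242 16.0377] roll 0.05011462765736496
```

View pics/w9.png

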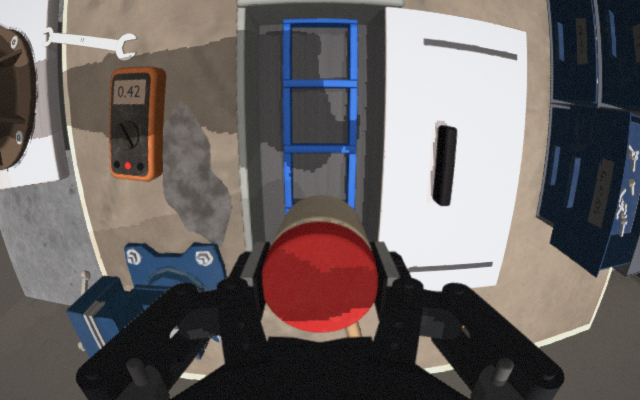

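The jar is held upright, with its cap centred near (320,280) above pocket 3. I'll lower to just above the rim and look.

```bash
python3 -m inch '[[[-0.2,0,6],0],[[-0.2,0,11],0],[[-0.2,0,13],0],[[-0.2,0,13],0],[[-0.2,0,13],0]]'
python3 - <<'E'
from go import *
g=grab('wrist');x=g['frame'][100:350,200:440];cv2.imwrite('pics/w10.png',cv2.resize(x,(576,600))[:,:,::-1])
go(.546,-.1818,.041,86.6)
E
```

```text
time_s: 25.92
position: [0.5471, -0.1827, 0.0735]
tcp_rot: [[0.06, 0.998, 0.002], [0.998, -0.06, -0.0], [-0.0, 0.002, -1.0]]
force: [-0.1, -1.1, -1.9]
finger_gap: 0.0498
grip_force: 64.6
t 25.975 pos [ 0.5473 -0.1829  0.0738] yaw 86.5764184923874 shift cm [ 0.0987 -0.1466  3.2795] roll -0.023581507612590258
```

View pics/w10.png

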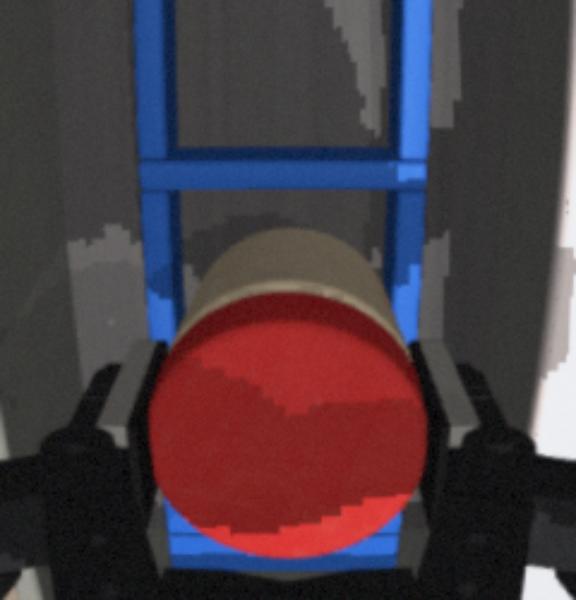

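Run:
```python
from go import *
g=grab('wrist');f=lambda u,v,z:wz(g,200+u/2.4,100+v/2.4,z)
print('wall inner',f(290,188,.028),'jar far edge',f(292,228,.0395))
print('walls x',f(178,240,.028),f(388,240,.028))
# cap top ellipse: left 148, right 428, near 557
print('cap near',f(290,557,.1035),'cap L/R',f(148,430,.1),f(428,430,.1), 'cap far', f(290,322,.1035))
```

```text
wall inner [ 0.55   -0.1527  0.028 ] jar far edge [ 0.55   -0.1601  0.0395]
walls x [ 0.5194 -0.165   0.028 ] [ 0.5753 -0.1684  0.028 ]
cap near [ 0.5463 -0.2085  0.1035] cap L/R [ 0.5218 -0.1793  0.1   ] [ 0.5734 -0.1825  0.1   ] cap far [ 0.5493 -0.1573  0.1035]
```

```bash
python3 -m inch '[[[0.15,-0.05,0],0],[[0.15,-0.05,1],0],[[0.15,-0.05,1.8],0],[[0.15,-0.05,2.4],0],[[0.15,-0.05,2.4],0],[[0.15,-0.05,2.4],0]]'; python3 -m inch '[[[0,0,0.5],0],[[0,0,0.9],0],[[0,0,0.9],0],[[0,0,0.9],0]]'
```

```text
time_s: 26.78
position: [0.5459, -0.1813, 0.0484]
tcp_rot: [[0.06, 0.998, 0.0], [0.998, -0.06, 0.0], [0.0, 0.0, -1.0]]
force: [0.2, -0.3, -2.5]
finger_gap: 0.05
grip_force: 64.6
time_s: 27.28
position: [0.5459, -0.1815, 0.04]
tcp_rot: [[0.06, 0.998, 0.0], [0.998, -0.06, -0.001], [-0.001, 0.0, -1.0]]
force: [-2.3, 0.7, 7.6]
finger_gap: 0.0498
grip_force: 65.5
```

The jar is seated: z is right and contact is light. Release and go to the big weight.

```bash
python3 -m inch '[[[0,0,0],0],[[0,0,0],0],[[0,0,0],0],[[0,0,-5],0],[[0,0,-11],0],[[0,0,-17],0],[[0,0,-19],0],[[0,0,-19],0]]' 7; python3 -m inch '[[[6,0,-1],0],[[12,0,-1],0],[[18,0.5,-1],0],[[24,1,-1],0],[[30,1.5,-1],0],[[36,2,-1],0],[[42,2.5,-1],0],[[48,3,-1],0],[[54,3.5,-1],0],[[56,3.5,0],0],[[56,3.5,1],0],[[56,3.5,1],0],[[56,3.5,1],0]]'
python3 - <<'E'
from go import *
g=grab('wrist','w11.png');t=grab('top','top11.png')
b=cv2.imread('pics/w11.png')[60:340];a=cv2.resize(cv2.imread('pics/top11.png')[190:260,290:470],(640,249),interpolation=cv2.INTER_CUBIC)
cv2.imwrite('pics/c11.png',np.vstack([a,b]))
for c,a,w in blobs(g,(20,50,150),(34,190,255),(150,60,540,300),60): print('brass',c,a,w,wz(g,*c,.05))
for c,a,w in blobs(t,(20,50,150),(34,190,255),(190,180,260,255),10): print('brass top',c,a,w,onz(t,*c,.045))
go(.547,.381,.024,86.6)
E
```

```text
time_s: 28.28
position: [0.5467, -0.1815, 0.2311]
tcp_rot: [[0.06, 0.998, 0.003], [0.998, -0.06, -0.001], [-0.001, 0.003, -1.0]]
force: [0.1, 0.4, -1.0]
finger_gap: 0.0699
grip_force: 0.0
time_s: 29.9
position: [0.6151, 0.3733, 0.2194]
tcp_rot: [[0.062, 0.998, 0.0], [0.998, -0.062, -0.001], [-0.001, 0.001, -1.0]]
force: [0.6, -0.3, 0.5]
finger_gap: 0.0699
grip_force: 0.0
brass [269.5146 180.3918] 171 [21 25] [0.563  0.3753 0.05  ]
brass [337.0372 178.6468] 269 [25 25] [0.6333 0.3725 0.05  ]
brass [262.2627 231.1554] 354 [22 24] [0.5483 0.3185 0.05  ]
brass [381.     290.1237] 97 [11 19] [0.681  0.2311 0.05  ]
brass top [255.5789 182.1579] 19 [9 3] [0.6827 0.2666 0.045 ]
brass top [210.7561 232.9268] 41 [10  8] [0.5407 0.3909 0.045 ]
t 30.0 pos [0.6151 0.3741 0.22  ] yaw 86.45387954371517 shift cm [ 0.266  -6.8558 19.5939] roll -0.1461204562848195
```

View pics/c11.png

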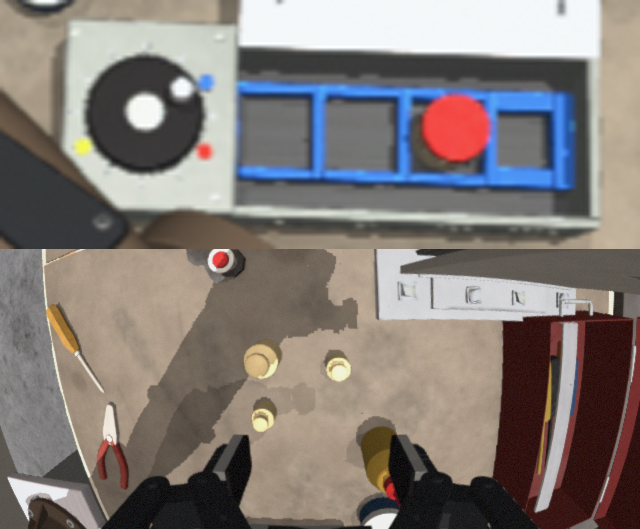

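The jar stands upright in pocket three, but perspective hides its exact fit. The big weight is at composite (261,361), in shadow. I'll move over it and re-measure.

```bash
python3 -m inch '[[[0.3,-3.5,0],0],[[0.3,-6.8,0],0],[[0.3,-6.8,0],0],[[0.3,-6.8,0],0],[[0.3,-6.8,0],0]]'
python3 - <<'E'
from go import *
g=grab('wrist');x=g['frame'][120:260,240:400];cv2.imwrite('pics/w12.png',cv2.resize(x,(640,560),interpolation=cv2.INTER_CUBIC)[:,:,::-1])
go(.547,.381,.024,86.6)
E
```

```text
time_s: 30.62
position: [0.5478, 0.3819, 0.2193]
tcp_rot: [[0.062, 0.998, 0.001], [0.998, -0.062, -0.0], [-0.0, 0.001, -1.0]]
force: [-0.6, 0.6, -1.0]
finger_gap: 0.0699
grip_force: 0.0
t 30.675 pos [0.5476 0.382  0.2192] yaw 86.47818359516971 shift cm [-0.1037 -0.0583 19.517 ] roll -0.12181640483028389
```

View pics/w12.png

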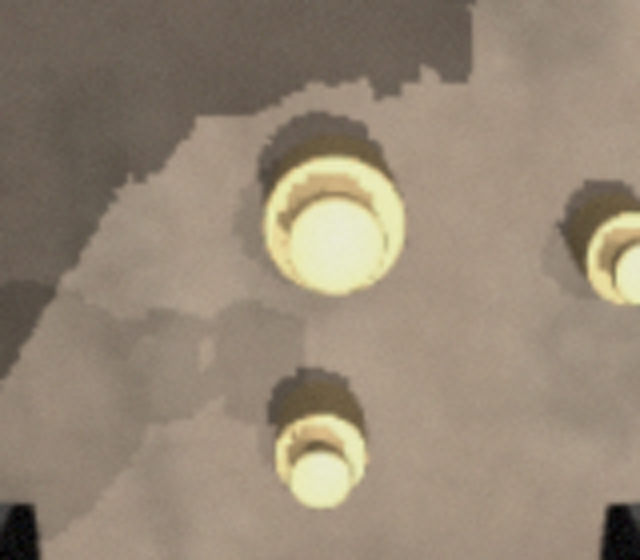

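Run:
```python
from go import *
g=grab('wrist');f=lambda u,v,z:wz(g,240+u/4,120+v/4,z)
print(f(335,225,.04),f(337,247,.066),'dia',np.linalg.norm(f(264,225,.04)-f(406,225,.04)), 'small dia',np.linalg.norm(f(275,453,.03)-f(367,453,.03)))
p=(f(335,225,.04)+f(337,247,.066))/2; go(p[0],p[1],.024,86.6)
```

```text
[0.5521 0.3826 0.04  ] [0.5523 0.383  0.066 ] dia 0.03782875986402691 small dia 0.026803708257933673
t 30.725 pos [0.5474 0.3822 0.2191] yaw 86.49309766879887 shift cm [ 0.0925  0.4769 19.5092] roll -0.1069023312011268
```

The diameter is 38 mm, which matches the described weight; the others are 27 mm. Grasp it.

```bash
python3 -m inch '[[[0.05,0.3,6],0],[[0.05,0.3,12],0],[[0.05,0.3,17],0],[[0.05,0.3,19.5],0],[[0.05,0.3,19.5],0],[[0.05,0.3,19.5],0]]' 7; python3 -m inch '[[[0,0,0],0],[[0,0,0],0],[[0,0,0],0],[[0,0,0],0],[[0,0,0],0],[[0,0,0],0]]' 2.5 80; python3 -m inch '[[[0,0,-4],0],[[0,0,-10],0],[[0,0,-16],0],[[0,0,-18],0],[[0,0,-18],0],[[0,0,-18],0]]'
python3 - <<'E'
from go import *
go(.542,-.2413,.2,86.6)
E
```

```text
time_s: 31.48
position: [0.5504, 0.3837, 0.0255]
tcp_rot: [[0.06, 0.998, 0.001], [0.998, -0.06, 0.001], [0.001, 0.001, -1.0]]
force: [-0.0, -0.1, 1.1]
finger_gap: 0.07
grip_force: 0.0
time_s: 32.22
position: [0.5506, 0.3835, 0.0263]
tcp_rot: [[0.06, 0.998, 0.003], [0.998, -0.06, 0.001], [0.002, 0.002, -1.0]]
force: [0.2, -1.4, 8.5]
finger_gap: 0.0346
grip_force: 79.3
time_s: 32.98
position: [0.5488, 0.3816, 0.2015]
tcp_rot: [[0.06, 0.998, -0.003], [0.998, -0.06, -0.003], [-0.003, -0.003, -1.0]]
force: [0.5, 0.3, -4.9]
finger_gap: 0.0341
grip_force: 82.1
t 32.975 pos [0.5488 0.3816 0.2015] yaw 86.56393049695598 shift cm [-62.2219   3.0584   0.3378] roll -0.03606950304401835
```

```bash
python3 -m inch '[[[-6,0.3,-1],0],[[-12,0.6,-1],0],[[-18,0.9,-1],0],[[-24,1.2,-1],0],[[-30,1.5,-1],0],[[-36,1.8,-1],0],[[-42,2.1,-1],0],[[-48,2.4,-1],0],[[-54,2.7,-1],0],[[-59,2.9,-1],0],[[-62,3.05,-1],0],[[-62.2,3.05,0],0],[[-62.2,3.05,4],0],[[-62.2,3.05,9],0],[[-62.2,3.05,12],0],[[-62.2,3.05,12.5],0],[[-62.2,3.05,12.5],0],[[-62.2,3.05,12.5],0]]'
python3 - <<'E'
from go import *
g=grab('wrist');x=g['frame'][100:350,200:440];cv2.imwrite('pics/w13.png',cv2.resize(x,(576,600))[:,:,::-1])
go(.542,-.2413,.032,86.6)
E
```

```text
time_s: 35.22
position: [0.5438, -0.2397, 0.0806]
tcp_rot: [[0.06, 0.998, 0.002], [0.998, -0.06, -0.001], [-0.0, 0.002, -1.0]]
force: [0.5, 0.2, -5.0]
finger_gap: 0.0347
grip_force: 82.2
t 35.275 pos [ 0.5437 -0.2399  0.0807] yaw 86.56926435866036 shift cm [-0.1492 -0.1747  4.8649] roll -0.030735641339632025
```

View pics/w13.png

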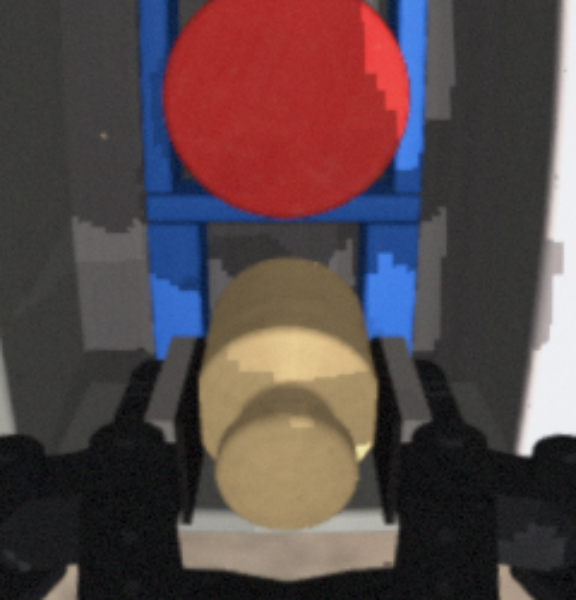

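Run:
```python
from go import *
g=grab('wrist');f=lambda u,v,z:wz(g,200+u/2.4,100+v/2.4,z)
print('wall inner',f(290,222,.028),'far edge',f(288,258,.055),'walls x',f(205,230,.028),f(359,230,.028))
print('shoulder far',f(288,328,.095),'knob top',f(287,468,.121),'bodyLR',f(200,380,.095),f(378,380,.095))
```

```text
wall inner [ 0.5458 -0.2208  0.028 ] far edge [ 0.5451 -0.222   0.055 ] walls x [ 0.5224 -0.2217  0.028 ] [ 0.5646 -0.2243  0.028 ]
shoulder far [ 0.5449 -0.2222  0.095 ] knob top [ 0.5438 -0.236   0.121 ] bodyLR [ 0.5271 -0.2324  0.095 ] [ 0.5618 -0.2346  0.095 ]
```

```bash
python3 -m inch '[[[-0.25,-0.1,0],0],[[-0.25,-0.1,1.5],0],[[-0.25,-0.1,2.5],0],[[-0.25,-0.1,3.3],0],[[-0.25,-0.1,3.6],0],[[-0.25,-0.1,3.6],0]]'; python3 -m inch '[[[0,0,0.7],0],[[0,0,1.3],0],[[0,0,1.3],0],[[0,0,1.3],0]]'
```

```text
time_s: 36.08
position: [0.5416, -0.2421, 0.0431]
tcp_rot: [[0.06, 0.998, -0.0], [0.998, -0.06, 0.0], [0.0, -0.0, -1.0]]
force: [0.4, -0.3, -4.0]
finger_gap: 0.0345
grip_force: 82.2
time_s: 36.58
position: [0.5419, -0.2424, 0.0322]
tcp_rot: [[0.06, 0.998, 0.001], [0.998, -0.06, -0.002], [-0.001, 0.001, -1.0]]
force: [-5.8, 1.6, 18.7]
finger_gap: 0.0345
grip_force: 84.9
```

```bash
python3 -m inch '[[[0,0,-0.1],0],[[0,0,-0.1],0],[[0,0,-0.1],0],[[0,0,-5],0],[[0,0,-11],0],[[0,0,-16],0],[[0,0,-18],0],[[0,0,-18],0]]' 6
python3 - <<'E'
from go import *
g=grab('wrist','w14.png')
for c,a,w in blobs(g,(0,0,0),(180,255,45),(370,90,480,260),200): print(c,a,w,wz(g,*c,.1))
go(.657,-.157,.086)
E
```

```text
time_s: 37.58
position: [0.5426, -0.2424, 0.2118]
tcp_rot: [[0.06, 0.998, 0.003], [0.998, -0.06, -0.001], [-0.001, 0.003, -1.0]]
force: [-0.2, -0.1, -1.0]
finger_gap: 0.0601
grip_force: 0.0
[441.6875 110.0901] 544 [18 42] [ 0.6515 -0.1735  0.1   ]
t 37.625 pos [ 0.5417 -0.2423  0.2102] yaw 86.55567362225074 shift cm [ 9.2151 10.9929 12.425 ] roll None
```

View pics/w14.png

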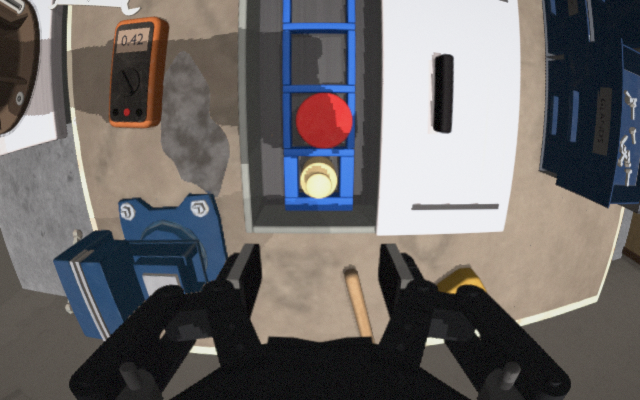

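Both stand upright in their pockets: jar at (323,120), weight at (319,180), handle at (443,93). Now I fetch the cover.

```bash
python3 -m inch '[[[4,5,0],0],[[9,10,0],0],[[9.2,11,0],0],[[9.2,11,0],0],[[9.2,11,5],0],[[9.2,11,10],0],[[9.2,11,12.3],0],[[9.2,11,12.3],0],[[9.2,11,12.3],0]]' 5; python3 -m inch '[[[0,0,0],0],[[0,0,0],0],[[0,0,0],0],[[0,0,0],0],[[0,0,0],0],[[0,0,0],0]]' 0 40
```

```text
time_s: 38.75
position: [0.657, -0.1577, 0.0881]
tcp_rot: [[0.061, 0.998, 0.001], [0.998, -0.061, -0.0], [-0.0, 0.001, -1.0]]
force: [0.3, -0.0, 0.0]
finger_gap: 0.0498
grip_force: 0.0
time_s: 39.5
position: [0.6575, -0.1572, 0.0885]
tcp_rot: [[0.06, 0.998, 0.002], [0.998, -0.06, -0.001], [-0.0, 0.002, -1.0]]
force: [-1.5, -0.6, 5.7]
finger_gap: 0.0109
grip_force: 40.5
```

```bash
python3 -m inch '[[[0,-2,0],0],[[0,-4,0],0],[[0,-6,0],0],[[0,-8,0],0],[[0,-10,0],0],[[0,-11.5,0],0],[[0,-12.5,0],0],[[0,-13,0],0],[[0,-13.3,0],0],[[0,-13.4,0],0],[[0,-13.4,0],0],[[0,-13.4,0],0]]'
```

```text
time_s: 41.0
position: [0.5278, -0.1492, 0.0885]
tcp_rot: [[0.06, 0.998, 0.009], [0.998, -0.06, -0.0], [0.0, 0.009, -1.0]]
force: [14.1, -1.8, -6.8]
finger_gap: 0.0107
grip_force: 39.6
```

```bash
python3 -m inch '[[[0,0.1,0],0],[[0,0.1,0],0],[[0,0.1,0],0],[[0,0.1,-5],0],[[0,0.1,-10],0],[[6,1.2,-11],0],[[12,2.4,-11],0],[[18.2,3.6,-11],0],[[18.2,3.6,-11],0],[[18.2,3.6,-11],0]]' 5
python3 - <<'E'
from go import *
go(.5741,.0308,.099,86.6)
g=grab('wrist','w15.png')
E
```

```text
time_s: 42.25
position: [0.5696, 0.0303, 0.197]
tcp_rot: [[0.059, 0.998, -0.001], [0.998, -0.059, -0.001], [-0.001, -0.001, -1.0]]
force: [0.2, -0.6, -0.6]
finger_gap: 0.0499
grip_force: 0.0
t 42.25 pos [0.5696 0.0303 0.197 ] yaw 86.61387220709672 shift cm [0.0817 0.4526 9.7978] roll 0.013872207096724765
```

View pics/w15.png

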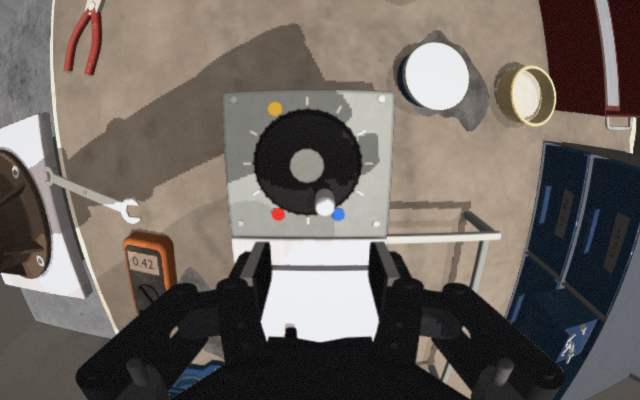

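The knob is still on blue at (325,205) and the cover is shut. Grip and turn half a turn clockwise.

```bash
python3 -m inch '[[[0.1,0.45,5],0],[[0.1,0.45,9],0],[[0.1,0.45,9.8],0],[[0.1,0.45,9.8],0],[[0.1,0.45,9.8],0]]'; python3 -m inch '[[[0,0,0],0],[[0,0,0],0],[[0,0,0],0],[[0,0,0],0],[[0,0,0],0],[[0,0,0],0]]' 0 40; python3 -m inch '[[[-0.4,-1.5,0],0],[[0,-3,0],0],[[1.1,-4.1,0],0],[[2.6,-4.5,0],0],[[4.1,-4.1,0],0],[[5.2,-3,0],0],[[5.2,-3,0],0],[[5.2,-3,0],0],[[5.2,-3,0],0]]';python3 ang.py
```

```text
time_s: 42.92
position: [0.5757, 0.0312, 0.101]
tcp_rot: [[0.061, 0.998, 0.003], [0.998, -0.061, 0.0], [0.0, 0.003, -1.0]]
force: [0.7, -0.1, -0.2]
finger_gap: 0.0502
grip_force: 0.0
time_s: 43.68
position: [0.5748, 0.0315, 0.1002]
tcp_rot: [[0.06, 0.998, 0.001], [0.998, -0.06, -0.0], [-0.0, 0.001, -1.0]]
force: [-2.1, -0.9, 6.5]
finger_gap: 0.0142
grip_force: 38.9
time_s: 44.8
position: [0.5488, 0.0856, 0.1002]
tcp_rot: [[0.06, 0.998, 0.003], [0.998, -0.06, 0.001], [0.001, 0.002, -1.0]]
force: [3.7, -0.9, 5.5]
finger_gap: 0.0145
grip_force: 40.1
r 0.028860535269316697 clock deg -116.27439782060338 44.8
```

```bash
python3 -m inch '[[[0,0,0],0],[[0,0,0],0],[[0,0,0],0],[[0,0,-5],0],[[0,0,-11],0],[[-2,-5,-14],0],[[-8,-10,-14],0],[[-8,-10,-14],0],[[-8,-10,-14],0]]' 5
python3 - <<'E'
from go import *
g=grab('wrist','w16.png');t=grab('scene','s16.png')
E
```

```text
time_s: 45.92
position: [0.4427, 0.0102, 0.2394]
tcp_rot: [[0.062, 0.998, 0.0], [0.998, -0.062, -0.001], [-0.001, 0.0, -1.0]]
force: [0.3, 0.9, 0.4]
finger_gap: 0.0501
grip_force: 0.0
```

View pics/s16.png

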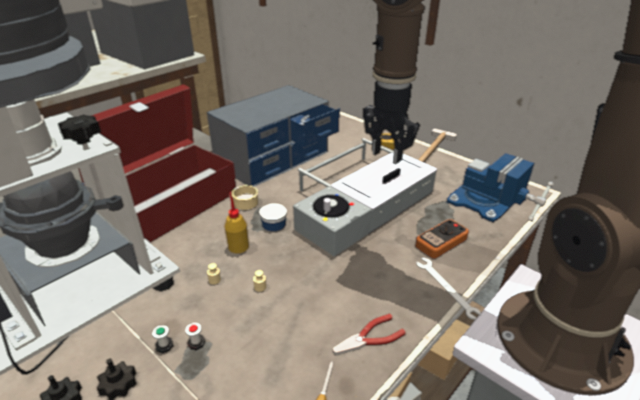

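The cover is shut, the knob stands by yellow at (330,208), and the bottle at (236,232) and tin at (273,216) are undisturbed. The robot is clear, so I'm handing in.

```bash
python3 -c "from station import *; print(finish_job())"
```

```text
the job is handed in; nothing more can be done
None
```

I handed the job in at about 46 s: combination dialled, red-capped jar in pocket three, brass weight in pocket four (no blue- or black-capped jar seen), cover shut, dial half a turn clockwise off blue, bottle and tin untouched; the hand-in returned no verdict.

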